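Shut the charcoal chute with the pit hook

ROBOT

A 7-joint arm with a two-finger parallel gripper is mounted at the origin on the work surface. World frame = base frame: x ahead of the robot, y to its left, z up, the work surface at z = 0. Lengths are in m, angles in rad, forces in N, time in s.
With the tool pointing down it reaches from about 0.4 to 0.875 m from the base axis. Payload 19.3 kg.
Tool frame: the origin (TCP) lies at the very end of the fingers, on their centre line; the grasp point (between the pads) lies 19 mm behind it; z points along the fingers, y is the line along which they close (so a half turn about z gives the same grasp; the last joint's range is limited). The gripper opens to 85 mm and grips with 20 to 120 N. Pads are 22 mm wide; open, the fingers measure 114 mm over their backs; the gripper's body (76 mm by 85 mm) begins 54 mm behind the grasp point. The pads swing forward as they close: fully open they stand 13 mm farther back than shut.
Start: joints at [-1.324, 0.521, -0.036, 1.599, 0.021, 1.021, -0.113], TCP at [0.195, 0.594, 0.231] pointing down, gripper open.
Joint ranges: [-2.91, 2.91], [-0.3, 2.13], [-1.5, 1.42], [0.17, 2.43], [-1.26, 4.41], [0.16, 1.93], [-2.52, 2.52]. Speed limits (rad/s): [1.89, 1.89, 2.39, 2.39, 3.01, 3.01, 3.01].

INTERFACE

Orientations are given as [roll, pitch, yaw] about the fixed x, y, z axes, in that order (R = Rz(yaw) Ry(pitch) Rx(roll)).
In Python, from workcell import bot gives the robot as it stands.
- The arm moves only by the tool carry_out, never from a script. Its argument "rows" is a list that holds one entry, the list of rows, each a list of 4 numbers: the shift along the tool's x, y, z in m, then the turn about the tool's z in degrees. In form: [[[x, y, z, twist], ...]]. A call has 1 to 12 rows; each row is the pose to reach, as a shift and turn from the pose commanded when the call began, along the tool's axes at that moment; what a row does not reach only later rows make up. A row lasts 1/12 s, in which the tool goes at most 41.7 mm and 7.16 degrees, less where a joint would pass 70% of its speed; a pose out of reach is approached as far as the arm can. A call with a gripper value outside its range is refused whole. "grip" is the finger opening in m, from 0 to 0.0854, set as the call begins (left out, the last holds). The fingers move at their own pace and stop on an object; "grip_force" is the grip in N (left out, the last holds). Time passes only in rows, so rows that repeat a pose let the fingers close. It gives the time, the measured TCP pose, the force, the opening and the grip force at its end, in the units of the state.
- bot.observe(): the state, without advancing time (a new reading comes with each control period).
- bot.grab_frame(name): name is "scene" or "top"; returns a dict with "pixels" (384x512x3 uint8, red, green, blue), "K" (3x3 intrinsics, pixels), "pose" (4x4, takes a point from camera to world coordinates). Camera axes: x right, y down, z forward; pixel columns grow to the right and rows downward; lengths in m; the calibration is good to about 2 mm. A picture is of the moment at which its call begins. There is no depth.
- bot.job_done(): hands the job in; it is judged then, once.
Trained networks look in a picture, given as the dict that the camera call returned (one of the last four; its "shot" number tells which), for a name from the list of things; names that differ only in an ending like _2 or _b are one class to them, and where a whole thing is asked for, a point or a joint stands for the part that bears it (a point fixed in the world has none). Each returns a list of dicts, best first, with "conf" (0 to 1); they miss things now and then, are a little off and sometimes report something else, mostly with a low value. They report only what shows in the picture. A call takes as long as a camera call.
- bot.look_for(picture, label): "position" ([column, row] in pixels, amid what is visible of it).
- bot.regions_of(picture, label): "region" (384x512 bool, what is visible of it) and "position" ([column, row] in pixels, amid what is visible of it).
- bot.spot_point(picture, label): "position" ([column, row] in pixels: a listed point, or the origin of a listed thing).
The state is a dict: "clock": time; "qpos": joint angles; "qd": joint speeds; "joint_efforts": joint torques, N m; "position": TCP position; "tool_rot": TCP orientation; "force": force on the tool from outside, world axes, zero at the start; "moment": the same for the moment, N m; "grip_width": finger opening in m; "finger_force": force on a finger pad.
Only numpy, scipy, OpenCV 4.12 (cv2) and the standard library are available. Lean on these libraries where they do the work, as an engineer would, in place of code of your own. Each camera call takes 0.05 s, during which the arm holds its last target. There are 200 camera calls.

TASK

The lid of the hot charcoal chute is standing open: take the pit hook, put its bent end through the ring eye on the lid, and swing the lid down with it under control, never letting it slam, until it has snapped fully shut in its roller catch. Then unhook and lay the pit hook flat on the counter, clear of the chute. Keep the gripper and arm off the hot chute and its lid, and leave the jar, shaker and pan where they stand.

Things in the scene. Friction and masses are not known exactly. Their poses are not given: they have to be found in the camera images.
- chute: Fixed stainless charcoal chute: open-topped box 220 mm (x) by 180 (y) by 105 high, walls 24, on the counter; a duct 190 wide, 75 high leaves its +y side. Origin: centre of its underside. Axes: the world's turned by a small yaw. The lid is hinged on its +y side (hinge along the chute's x), the catch is on its -y side. Hot: gripper and arm must not touch it or the lid.
- lid (a joint): Lid angle, rad: 0 shut (level), grows as the free edge rises; starts at 1.75 to 2.0, past upright, leaning to the chute's +y; stop at 2.12. The hinge is stiff with soot (about 0.4 N m): the lid stays put above about 1 rad, below that it falls by its own weight. Near 0.08 rad it comes to rest on the roller catch and must be pressed on; shut, the catch holds it.
- lid_top (a point): Middle of the lid's outer face. The lid is a stainless slab 226 mm (along the hinge) by 186 by 22 mm, about 0.7 kg (a fifth more or less).
- lid_hinge (a point): Point on the lid's hinge line at the middle of its length, 102 mm to the chute's +y from the chute's middle and 109 mm above the counter.
- roller (a point): Sprung roller (16 mm across, 40 long) of the catch on the chute's -y face, 70 mm to the +x of the eye. The lid's striker meets it in the last 0.08 rad, leaving the eye about 18 mm too high; about 8 to 11 N down at the eye pushes it through, then the lid snaps to 0 and is held.
- eye (a point): Centre of the ring eye at the middle of the lid's free edge, 228 mm from the hinge line along the lid, 11 mm above the lid's underside, 32 mm outside its edge. 7 mm bar, 30 mm clear inside, 44 outside. Its hole looks along the chute's x at every lid angle. Axes: the lid's (x along the hinge; shut, as the chute's). About 0.33 m above the counter open, 0.12 m shut.
- hook: Pit hook, 0.24 kg: flat-sided hardwood handle 160 mm long (x), 24 wide (y), 26 high (z); from its +x end a 9 mm steel rod runs 155 mm along +x at 13 mm above the underside, then turns square to -y for 50 mm. Origin: centre of the handle's underside. Balances about 40 mm to +x of that. As it lies, +x points roughly to the world's +y, the bent end to the world's +x.
- hook_bend (a point): Corner of the pit hook's rod: 235 mm along +x from the handle's middle, on the rod's centre line, 13 mm above the underside. Axes as the hook's. More than about 4 N across the rod at this end can pitch the handle in a gripper's jaws; a load along the rod does not.
- hook_tip (a point): End of the bent part (8.4 mm round): 50 mm to the hook's -y from the corner, on its centre line. Axes as the hook's.
- rub_jar: Bystander: spice rub jar, 56 mm across and 105 mm tall with a black cap. Origin: centre of its underside.
- shaker: Bystander: white shaker with domed top and a side handle, 72 mm across and 106 mm tall. Origin: centre of its underside.
- foil_pan: Bystander: empty aluminium pan 160 by 110 by 50 mm. Origin: centre of its underside.

How it is judged:
On the way, in this order (a step that is already met when the one before it is completed fails the run):
1. the bent end of the pit hook is through the ring eye of the open lid (y of hook_tip in the frame of eye between -0.018 and 0.018 m and z of hook_tip in the frame of eye between -0.018 and 0.018 m and ((x of hook_tip in the frame of eye above 0.006 m and x of hook_bend in the frame of eye below 0 m) or (x of hook_tip in the frame of eye below -0.006 m and x of hook_bend in the frame of eye above 0 m)) and value of joint lid above 1.4 rad), for 0.1 s.
2. the lid has been swung below 0.5 rad with the hook still through the eye (y of hook_tip in the frame of eye between -0.018 and 0.018 m and z of hook_tip in the frame of eye between -0.018 and 0.018 m and ((x of hook_tip in the frame of eye above 0.006 m and x of hook_bend in the frame of eye below 0 m) or (x of hook_tip in the frame of eye below -0.006 m and x of hook_bend in the frame of eye above 0 m)) and value of joint lid below 0.5 rad), for 0.05 s.
3. the lid has snapped shut, within 0.025 rad (value of joint lid below 0.025 rad), for 0.2 s.
At the end, for the whole second after the job is handed in: The lid is shut within 0.025 rad, and the pit hook lies at rest and flat on the counter (handle's origin below 35 mm, rod's corner and tip below 50 mm), let go and not touching the chute or lid (value of joint lid below 0.025 rad and height (world z) of hook below 0.035 m and height (world z) of each of hook_bend, hook_tip below 0.05 m and contact force between hook and chute below 0.05 N and linear speed of hook below 0.02 m/s).
It fails at once if the lid is let fall (faster than 3 rad/s before it reaches the catch, above 0.12 rad) (velocity of joint lid below -3 rad/s and value of joint lid above 0.12 rad).
It fails at once if the gripper or arm touches the hot chute or its lid (contact force between any of the fingers, the arm and chute above 1 N).
It fails at once if the rub jar is moved by more than 30 mm or tipped over (distance of rub_jar from where it was at the start of the episode above 0.03 m or angle between rub_jar's own z axis and vertical above 0.35 rad).
It fails at once if the white shaker is moved by more than 30 mm or tipped over (distance of shaker from where it was at the start of the episode above 0.03 m or angle between shaker's own z axis and vertical above 0.35 rad).
It fails at once if the foil pan is moved by more than 30 mm or tipped over (distance of foil_pan from where it was at the start of the episode above 0.03 m or angle between foil_pan's own z axis and vertical above 0.35 rad).
It also fails if it takes over 54 s, if anything falls off the work surface, if the arm or the gripper's body presses on something with over 40 N, if the wrist force passes 120 N, or if a joint passes its speed limit or range.

## Working session

There is one attempt and no reset: what is moved stays moved. The work goes in short steps, Python scripts to look and compute and a tool call to move; the robot and the scene stay as the last step left them, time stands still between calls to the robot, and variables do not carry over. Pictures are saved under pics/ and viewed, at most 10 in all, crops included, and the job is handed in when it is done.

Besides the shell and the picture viewer there is one more tool, called as name([rows], argument=value, ...), one row to a line, values as JSON. carry_out: Moves the arm, as the interface text tells. Its arguments: {"type":"object","properties":{"rows":{"type":"array","items":{"type":"array","items":{"type":"array","items":{"type":"number"}}}},"grip":{"type":"number"},"grip_force":{"type":"number"}},"required":["rows"]}

```bash
mkdir -p pics; cat > h.py <<'E'
import numpy as np, cv2
from workcell import bot
def ray(p,uv):
    d=p["pose"][:3,:3]@np.linalg.inv(p["K"])@np.array([uv[0],uv[1],1.]); return p["pose"][:3,3],d/np.linalg.norm(d)
def atz(p,uv,z):
    o,d=ray(p,uv); return o+d*(z-o[2])/d[2]
def tri(rs):
    A=sum(np.eye(3)-np.outer(d,d) for o,d in rs); b=sum((np.eye(3)-np.outer(d,d))@o for o,d in rs)
    x=np.linalg.solve(A,b); return x,max(np.linalg.norm(np.cross(d,x-o)) for o,d in rs)
def proj(p,X):
    T=np.linalg.inv(p["pose"]); c=T[:3,:3]@X+T[:3,3]; c=p["K"]@c; return c[:2]/c[2]
def save(p,n): cv2.imwrite("pics/"+n,cv2.cvtColor(np.ascontiguousarray(p["pixels"]),cv2.COLOR_RGB2BGR))
E
python3 - <<'E'
from h import *
np.set_printoptions(precision=4,suppress=True)
s=bot.grab_frame("scene");t=bot.grab_frame("top")
save(s,"s0.png");save(t,"t0.png")
print(s["pose"],t["pose"])
for n in "chute lid_top lid_hinge roller eye hook hook_bend hook_tip rub_jar shaker foil_pan".split():
    r=[bot.spot_point(p,n)[:1] for p in (s,t)]
    print(n,[(np.round(a[0]["position"],1),round(a[0]["conf"],2)) if a else None for a in r],end=' ')
    if all(r): print(*tri([ray(p,a[0]["position"]) for p,a in zip((s,t),r)]))
    else: print()
print({k:np.round(v,4) for k,v in bot.observe().items()})
E
```

```text
[[-0.6456  0.6247 -0.4393  1.0884]
 [ 0.7635  0.5164 -0.3877  0.3549]
 [-0.0153 -0.5857 -0.8104  0.9966]
 [ 0.      0.      0.      1.    ]] [[ 0.0029 -0.9935  0.1134  0.509 ]
 [-0.9995  0.0007  0.0321 -0.0876]
 [-0.0319 -0.1134 -0.993   1.1982]
 [ 0.      0.      0.      1.    ]]
chute [(array([416.6, 234.6]), 0.54), (array([195.4, 220.3]), 0.76)] [0.5319 0.2104 0.1944] 0.11615215698279593
lid_top [(array([382.5, 258.3]), 0.6), (array([121.7, 212. ]), 0.84)] [0.5835 0.2909 0.1886] 0.00044350721191678365
lid_hinge [(array([353.2, 258.3]), 0.6), (array([153.5, 218. ]), 0.83)] [0.5735 0.2314 0.1026] 0.0004687229831798096
roller [(array([267.4, 225.8]), 0.79), (array([233.5, 197.6]), 0.9)] [0.6299 0.0106 0.0935] 0.0029536294737141267
eye [(array([412.5, 235.4]), 0.77), (array([ 84. , 207.3]), 0.65)] [0.5862 0.3235 0.3223] 0.0038026520357048563
hook [(array([184.2, 149.2]), 0.64), (array([368.5, 237.6]), 0.89)] [ 0.5267 -0.3934  0.0141] 0.008676989771523187
hook_bend [(array([233. , 192.5]), 0.8), (array([293.5, 225.9]), 0.75)] [ 0.5572 -0.1679  0.0083] 0.0026764735679535682
hook_tip [(a
[... 299 characters left out ...]
0.7341 -0.1073  0.0074] 0.006451821936070839
foil_pan [(array([256.5, 305.1]), 0.85), (array([213., 151.]), 0.84)] [ 0.7835  0.0915 -0.0081] 0.010768579061558366
{'clock': np.float64(1.2), 'qpos': array([-1.3242,  0.5214, -0.0363,  1.5995,  0.0212,  1.0211, -0.1128]), 'qd': array([ 0.0015,  0.0004,  0.0011,  0.0003, -0.0009,  0.0013, -0.0012]), 'joint_efforts': array([  0.0004, -92.6846,   1.9786, -37.0245,   0.0181,   0.0021,
        -0.0001]), 'position': array([0.1947, 0.5939, 0.2313]), 'tool_rot': array([-3.1416, -0.    ,  2.8248]), 'force': array([ 0.4933, -0.5502,  0.5428]), 'moment': array([-0.0015,  0.0163,  0.0298]), 'finger_force': np.float64(0.0), 'grip_width': np.float64(0.0855)}
```

```bash
sleep 1; ls pics; ls
```

```text
s0.png
t0.png
h.py
pics
```

View pictures.

View pics/s0.png

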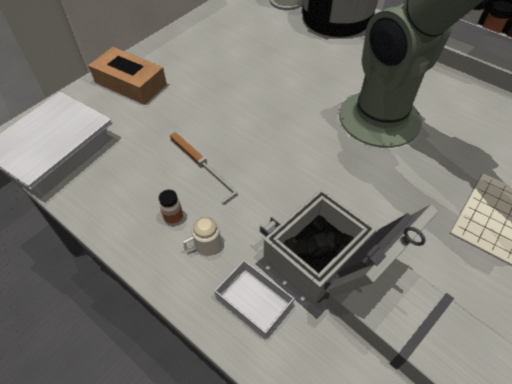

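View pics/t0.png

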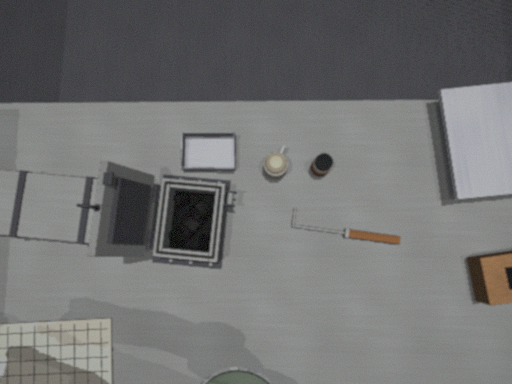

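The scene picture shows the lid open with its eye near (414,236), the hook from (172,136) to (233,193) with its tip at (224,198). In the top picture the eye is near (90,207), the hook handle runs from (347,233) to (399,240), the bend is at (293,226) and the chute rim spans about (155–226, 180–265). I need one zoom for the eye and the chute yaw.

```bash
python3 - <<'E'
from h import *
t=cv2.imread("pics/t0.png");s=cv2.imread("pics/s0.png")
a=cv2.resize(t[160:280,76:246],None,fx=4,fy=4,interpolation=cv2.INTER_CUBIC)  # 680x480
b=cv2.resize(s[215:255,385:445],None,fx=3,fy=3,interpolation=cv2.INTER_CUBIC) #180x120
im=np.zeros((600,680,3),np.uint8);im[:480]=a;im[480:,:180]=b;cv2.imwrite("pics/c0.png",im)
E
```

```text
(no output)
```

View pics/c0.png

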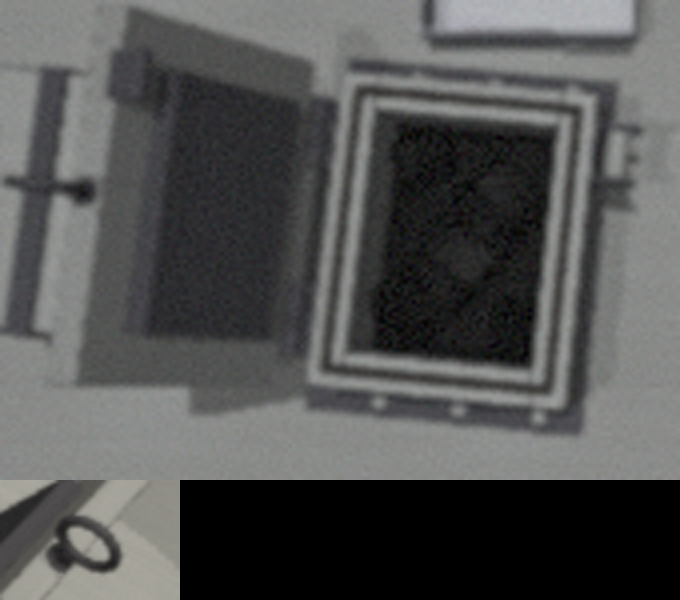

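The crop shows rim corners at about (350,72), (600,90), (563,408), (308,382). The eye ring is edge-on at about (40,187) in the top view, with its centre at (414.5,236.7) in the scene view.

```bash
python3 - <<'E'
from h import *
np.set_printoptions(precision=4,suppress=True)
s=bot.grab_frame("scene");t=bot.grab_frame("top")
c=[atz(t,np.array(u)/4+[76,160],.105) for u in [(350,72),(600,90),(563,408),(308,382)]]
c=np.array(c)[:,:2];print(c, "centre",c.mean(0))
for i,j in ((3,0),(2,1)): d=c[j]-c[i];print("x edge",np.linalg.norm(d),np.degrees(np.arctan2(d[1],d[0])))
for i,j in ((1,0),(2,3)): d=c[j]-c[i];print("y edge",np.linalg.norm(d),np.degrees(np.arctan2(d[1],d[0]))-90)
for e in ((84,207.3),(86,206.7)): print("eye",*tri([ray(s,(414.,236.3)),ray(t,e)]))
print("hook",[atz(t,u,z)for u,z in(((347,233),.013),((399,240),.02),((293.5,225.9),.013),((294.9,212.7),.013))])
print([atz(s,u,.013)for u in((233,192.5),(223.6,197))])
# handle by colour
import cv2
for p in(s,t):
    h=cv2.cvtColor(np.ascontiguousarray(p["pixels"]),cv2.COLOR_RGB2HSV);r=bot.regions_of(p,"hook")[0]["region"]
    m=(r&(h[...,1]>90)).astype(np.uint8);ys,xs=np.nonzero(m)
    P=np.array([atz(p,(x,y),.02)[:2] for x,y in zip(xs,ys)]);box=cv2.minAreaRect(P.astype(np.float32)*1000);print(len(xs),P.mean(0),box)
E
```

```text
[[0.6863 0.2062]
 [0.6731 0.0288]
 [0.4523 0.0518]
 [0.4693 0.2291]] centre [0.5703 0.129 ]
x edge 0.21822903578585426 -6.028883056483879
x edge 0.2219877800593412 -5.953429515303207
y edge 0.17793466594442034 -4.2541245771597005
y edge 0.17815026608326093 -5.465353024584317
eye [0.5858 0.3255 0.3205] 0.0025872363068419964
eye [0.5863 0.3237 0.319 ] 0.00043579193204896393
hook [array([ 0.5345, -0.324 ,  0.013 ]), array([ 0.5142, -0.4738,  0.02  ]), array([ 0.5553, -0.1655,  0.013 ]), array([ 0.5949, -0.17  ,  0.013 ])]
[array([ 0.5613, -0.1676,  0.013 ]), array([ 0.5911, -0.1779,  0.013 ])]
299 [ 0.5248 -0.4016] ((524.4185791015625, -404.535400390625), (147.94256591796875, 28.882638931274414), 82.2126693725586)
366 [ 0.5238 -0.4016] ((523.7583618164062, -401.54949951171875), (146.38478088378906, 21.748615264892578), 82.1072006225586)
```

```bash
cat >> h.py <<'E'
def mv(x,y,z,yawdeg,cur=None):
    """row to reach world x,y,z,yaw from measured (or given) pose, tool down"""
    o=bot.observe(); P=o["position"] if cur is None else np.array(cur[:3]); yw=o["tool_rot"][2] if cur is None else np.radians(cur[3])
    d=np.array([x,y,z])-P; c,s=np.cos(yw),np.sin(yw)
    tw=-((yawdeg-np.degrees(yw)+180)%360-180)
    print(np.round([c*d[0]+s*d[1],s*d[0]-c*d[1],-d[2]],4),round(tw,2))
E
python3 -c "
from h import *
mv(.4,.15,.4,120); mv(.5282,-.3718,.12,82.0,(.4,.15,.4,120))"
```

```text
[-0.3334 -0.3578 -0.1687] 41.85
[-0.516  -0.1499  0.28  ] 38.0
```

carry_out([
  [[-0.333,-0.358,-0.169,41.85],[-0.333,-0.358,-0.169,41.85],[-0.333,-0.358,-0.169,41.85],[-0.333,-0.358,-0.169,41.85],[-0.333,-0.358,-0.169,41.85],[-0.333,-0.358,-0.169,41.85],[-0.333,-0.358,-0.169,41.85],[-0.333,-0.358,-0.169,41.85],[-0.333,-0.358,-0.169,41.85],[-0.333,-0.358,-0.169,41.85],[-0.333,-0.358,-0.169,41.85],[-0.333,-0.358,-0.169,41.85]],
])

```text
clock: 2.4
position: [0.393, 0.1628, 0.3956]
tool_rot: [3.141, -0.001, 2.094]
force: [1.1, 1.2, 0.3]
grip_width: 0.0853
finger_force: 0.0
```

```bash
python3 -c "
from h import *
print(bot.observe()['position'],np.degrees(bot.observe()['tool_rot']),bot.observe()['qpos']);mv(.5282,-.3718,.10,82.0)"
```

```text
[0.39303301 0.16279378 0.39560937] [ 1.79952796e+02 -3.09594308e-02  1.19999733e+02] [-0.89856851  0.02581533  0.37966557  1.85281628 -0.01060587  1.26399343
  0.00777139]
[-0.5306 -0.1502  0.2956] 38.0
```

carry_out([
  [[-0.53,-0.15,0.295,38],[-0.53,-0.15,0.295,38],[-0.53,-0.15,0.295,38],[-0.53,-0.15,0.295,38],[-0.53,-0.15,0.295,38],[-0.53,-0.15,0.295,38],[-0.53,-0.15,0.295,38],[-0.53,-0.15,0.295,38],[-0.53,-0.15,0.295,38],[-0.53,-0.15,0.295,38],[-0.53,-0.15,0.295,38],[-0.53,-0.15,0.295,38]],
])

```text
clock: 3.4
position: [0.501, -0.2643, 0.1573]
tool_rot: [-3.142, -0.0, 1.431]
force: [0.9, 0.5, 1.3]
grip_width: 0.0854
finger_force: 0.0
```

```bash
python3 -c "
from h import *
print(bot.observe()['position'],np.degrees(bot.observe()['tool_rot']));mv(.5282,-.3718,.06,82.0)"
```

```text
[ 0.50096781 -0.26425956  0.15730201] [-1.79995221e+02 -2.29486862e-02  8.20098821e+01]
[-0.1027  0.0419  0.0973] 0.01
```

carry_out([
  [[-0.103,0.042,0.097,0],[-0.103,0.042,0.097,0],[-0.103,0.042,0.097,0],[-0.103,0.042,0.097,0],[-0.103,0.042,0.097,0],[-0.103,0.042,0.097,0]],
])

```text
clock: 3.9
position: [0.5272, -0.371, 0.0605]
tool_rot: [-3.14, -0.0, 1.43]
force: [-0.6, 0.2, 0.9]
grip_width: 0.0855
finger_force: 0.0
```

```bash
python3 -c "
from h import *
print(bot.observe()['position']);mv(.5282,-.3718,.003,82.0)"
```

```text
[ 0.52723997 -0.37098764  0.06048071]
[-0.0007  0.0011  0.0575] -0.09
```

carry_out([
  [[0,0,0.04,0],[0,0.001,0.057,0],[0,0.001,0.057,0],[0,0.001,0.057,0]],
])

```text
clock: 4.23
position: [0.5291, -0.3698, 0.0051]
tool_rot: [-3.141, -0.0, 1.432]
force: [-0.0, -0.3, 0.6]
grip_width: 0.0853
finger_force: 0.0
```

carry_out([
  [[0,0,0,0],[0,0,0,0],[0,0,0,0],[0,0,0,0],[0,0,0,0],[0,0,0,0],[0,0,0,0],[0,0,0,0]],
], grip=0.0, grip_force=110)

```text
clock: 4.9
position: [0.5294, -0.3706, 0.0055]
tool_rot: [3.141, 0.0, 1.431]
force: [-2.2, 2.4, 13.1]
grip_width: 0.0215
finger_force: 109.4
```

carry_out([
  [[0,0,-0.04,0],[0,0,-0.08,0],[0,0,-0.12,0],[0,0,-0.16,0],[0,0,-0.2,0],[0,0,-0.2,0],[0,0,-0.2,0]],
])

```text
clock: 5.48
position: [0.5297, -0.3709, 0.2067]
tool_rot: [3.138, 0.001, 1.431]
force: [-0.2, 0.3, -3.3]
grip_width: 0.0216
finger_force: 109.2
```

```bash
python3 - <<'E'
from h import *
np.set_printoptions(precision=4,suppress=True)
o=bot.observe();print(o['position'],np.degrees(o['tool_rot']),o['grip_width'],o['finger_force'])
s=bot.grab_frame("scene");t=bot.grab_frame("top");save(s,"s1.png")
for n in ("hook_bend","hook_tip","hook"):
    r=[bot.spot_point(p,n)[:1] for p in (s,t)]
    print(n,[(a[0]["position"],a[0]["conf"]) if a else None for a in r],*(tri([ray(p,a[0]["position"]) for p,a in zip((s,t),r)]) if all(r) else []))
E
```

```text
[ 0.5297 -0.3709  0.2067] [179.7995   0.0565  82.0018] 0.021614249647627638 109.23679947853088
hook_bend [([230.3, 146.4], 0.76), ([296.6, 223.9], 0.64)] [ 0.5557 -0.1641  0.2068] 0.004649638025691277
hook_tip [([217.0, 152.8], 0.81), ([303.7, 205.9], 0.71)] [ 0.5977 -0.1784  0.2086] 0.00025342362119826174
hook [([179.7, 103.0], 0.76), ([393.1, 234.9], 0.57)] [ 0.5232 -0.3966  0.2021] 0.004285294541989557
```

View pics/s1.png

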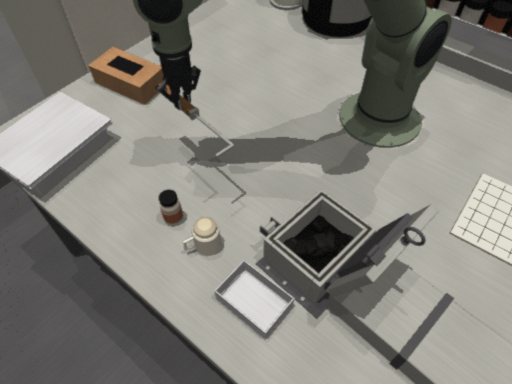

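The hook is held level: bend at (230,146), tip at (217,153) in the scene picture. Now to the pre-insertion pose.

```bash
python3 -c "
from h import *
mv(.4836,.1269,.33,84.6)"
```

```text
[ 0.4862 -0.1141 -0.1262] -2.61
```

carry_out([
  [[0.03,-0.01,-0.03,0],[0.06,-0.02,-0.05,-1],[0.1,-0.03,-0.07,-2],[0.14,-0.04,-0.085,-2.6],[0.18,-0.05,-0.1,-2.6],[0.22,-0.06,-0.115,-2.6],[0.26,-0.07,-0.126,-2.6],[0.3,-0.08,-0.126,-2.6],[0.34,-0.09,-0.126,-2.6],[0.38,-0.1,-0.126,-2.6],[0.41,-0.108,-0.126,-2.6],[0.43,-0.114,-0.126,-2.6]],
])

```text
clock: 6.88
position: [0.4751, 0.0759, 0.3304]
tool_rot: [-3.141, -0.001, 1.481]
force: [-0.0, 0.8, -1.9]
grip_width: 0.0218
finger_force: 109.1
```

carry_out([
  [[0.025,0,0,0],[0.045,0,0,0],[0.055,0,0,0],[0.055,0,0,0],[0.055,0,0,0]],
])

```text
clock: 7.3
position: [0.4812, 0.1253, 0.3303]
tool_rot: [-3.141, 0.001, 1.476]
force: [-0.5, -0.4, -1.8]
grip_width: 0.0218
finger_force: 109.1
```

```bash
cat > look.py <<'E'
from h import *
import sys
np.set_printoptions(precision=4,suppress=True)
o=bot.observe();print(o['clock'],o['position'],np.degrees(o['tool_rot']),o['grip_width'],o['force'])
s=bot.grab_frame("scene");t=bot.grab_frame("top")
R={}
for n in ("hook_bend","hook_tip","eye"):
    r=[bot.spot_point(p,n)[:1] for p in (s,t)]
    print(n,[(a[0]["position"],a[0]["conf"]) if a else None for a in r],end=" ")
    if all(r): R[n],e=tri([ray(p,a[0]["position"]) for p,a in zip((s,t),r)]);print(R[n],e)
    else: print()
M=np.array([[.9956,-.0941,0],[.0941,.9956,0],[0,0,1]])
if "eye" in R:
    for n in R: print(n,"rel eye, chute axes",M@(R[n]-R["eye"]))
u0,v0,u1,v1=map(int,sys.argv[2:6])
def crop(p,u,v,w,h,f): 
    im=cv2.cvtColor(np.ascontiguousarray(p["pixels"][v:v+h,u:u+w]),cv2.COLOR_RGB2BGR); return cv2.resize(im,None,fx=f,fy=f,interpolation=cv2.INTER_CUBIC)
cv2.imwrite("pics/"+sys.argv[1],np.hstack([crop(s,u0,v0,100,125,4),crop(t,u1,v1,100,125,4)]))
E
python3 look.py c1.png 350 165 60 150
```

```text
7.3 [0.4812 0.1253 0.3303] [-179.9788    0.0424   84.5934] 0.0218450037827561 [-0.4894 -0.3992 -1.7681]
hook_bend [([267.3, 227.3], 0.66), None] 
hook_tip [([428.9, 215.9], 0.76), ([79.6, 224.0], 0.88)] [0.5459 0.3252 0.3424] 0.00024862436876772466
eye [([416.6, 235.8], 0.79), ([87.2, 208.0], 0.83)] [0.5823 0.3247 0.3164] 0.0023006411471667436
hook_tip rel eye, chute axes [-0.0362 -0.0029  0.0261]
eye rel eye, chute axes [0. 0. 0.]
```

View pics/c1.png

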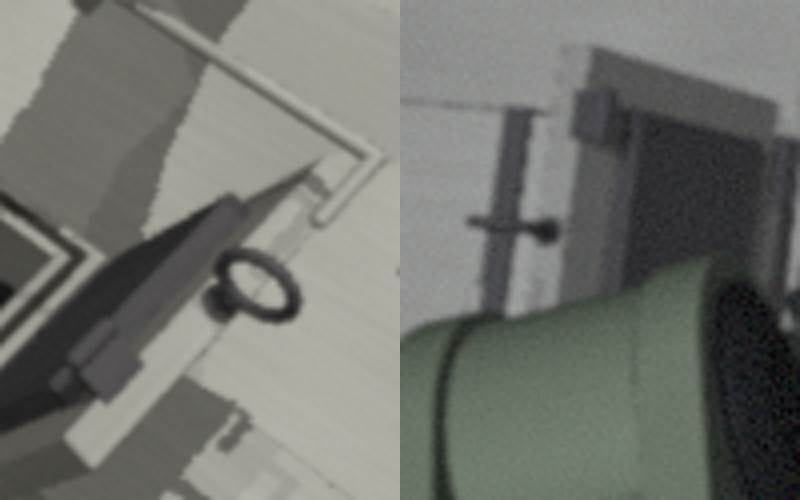

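The scene crop shows the ring centre at about (415.8,236.3) and the tip at about (430,220), not yet in. The arm hides the tip in the top view.

```bash
python3 - <<'E'
from h import *
from scipy.optimize import least_squares
np.set_printoptions(precision=4,suppress=True)
s=bot.grab_frame("scene");t=bot.grab_frame("top")
X=np.array([.9956,-.0941,0]);Y=np.array([.0941,.9956,0]);Z=np.array([0,0,1.])
P=bot.observe()["position"]
b=P+.205*Y+.0055*Z; ti=b+.05*X
print("model bend",b,proj(s,b),"seen",np.array([376,155])/4+[350,165])
print("model tip",ti,proj(s,ti),"seen",[430,220.2])
H=np.array([.5703,.129,0])+.102*Y+.109*Z
def eye(th): return H+(-.228*np.cos(th)+.011*np.sin(th))*Y+(.228*np.sin(th)+.011*np.cos(th))*Z
f=lambda q:np.r_[proj(s,eye(q[0])+q[1]*X)-[415.8,236.3],proj(t,eye(q[0])+q[1]*X)-[86.7,207.2]]
r=least_squares(f,[1.94,0]);print(r.x,r.fun,eye(r.x[0])+r.x[1]*X)
# tip position given scene pixel, constraint: X coordinate equals model
o,d=ray(s,(430,220.2)); k=(ti-o)@X/(d@X); print("tip with X known",o+k*d, "rel eye",[(o+k*d-eye(r.x[0])-r.x[1]*X)@A for A in(X,Y,Z)])
o,d=ray(s,(444,203.75)); k=(b-o)@X/(d@X); print("bend X known",o+k*d)
A=np.array([proj(s,ti+.01*a)-proj(s,ti) for a in (X,Y,Z)]);print(A)
E
```

```text
model bend [0.5005 0.3299 0.3361] [440.985  203.8129] seen [444.   203.75]
model tip [0.5503 0.3252 0.3361] [426.8225 219.2316] seen [430, 220.2]
[ 1.9489 -0.0048] [-0.716   0.1394 -0.6756  0.492 ] [0.584  0.325  0.3168]
tip with X known [0.5509 0.3308 0.339 ] rel eye [np.float64(-0.033550855454017266), np.float64(0.002649525215109314), np.float64(0.022115681804543763)]
bend X known [0.501  0.3344 0.3409]
[[-2.9199  3.1789]
 [ 4.7428  3.1844]
 [ 1.7889 -2.9672]]
```

carry_out([
  [[-0.001,0,0.01,0],[-0.001,0,0.02,0],[-0.001,0,0.02,0],[-0.001,0.01,0.02,0],[-0.001,0.02,0.02,0],[-0.001,0.025,0.02,0],[-0.001,0.025,0.02,0]],
])

```text
clock: 8.38
position: [0.5074, 0.1223, 0.3105]
tool_rot: [3.141, 0.001, 1.476]
force: [-0.6, 0.6, -3.2]
grip_width: 0.0217
finger_force: 109.2
```

```bash
python3 look.py c2.png 365 175 60 150
```

```text
8.3833 [0.5074 0.1223 0.3105] [179.9662   0.0351  84.5503] 0.021667111537389844 [-0.6234  0.5711 -3.2491]
hook_bend [([432.6, 220.0], 0.88), None] 
hook_tip [([417.1, 230.0], 0.66), None] 
eye [None, ([84.7, 204.6], 0.8)]
```

View pics/c2.png

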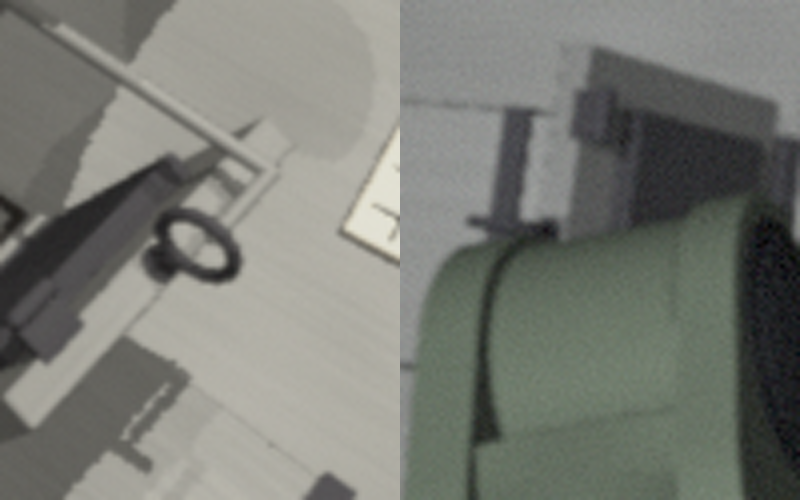

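The rod's bent part runs from (432,219) straight at the ring centre (415,236.5), aligned. Now I push it through.

carry_out([
  [[0,0.01,0,0],[0,0.02,0,0],[0,0.03,0,0],[0,0.037,0,0],[0,0.037,0,0],[0,0.037,0,0],[0,0.037,0,0]],
])

```text
clock: 9.37
position: [0.5427, 0.119, 0.3104]
tool_rot: [-3.141, 0.0, 1.476]
force: [0.5, 0.1, -1.7]
grip_width: 0.0218
finger_force: 109.2
```

```bash
python3 look.py c3.png 365 175 60 150
```

```text
9.3667 [0.5427 0.119  0.3104] [-179.9735    0.0156   84.5779] 0.021772439789740493 [ 0.4972  0.0914 -1.7212]
hook_bend [([420.3, 231.3], 0.79), None] 
hook_tip [([408.9, 243.6], 0.61), ([195.1, 219.8], 0.34)] [0.5349 0.2123 0.1558] 0.11052187281086395
eye [([414.4, 233.5], 0.96), None]
```

View pics/c3.png

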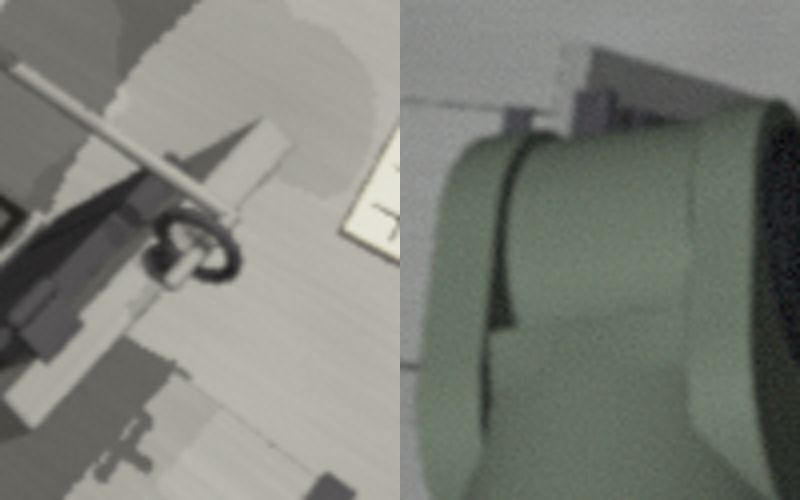

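The scene crop shows the tip emerging through the ring at about (409,245) with the rod through the hole. Next I compute the arc rows.

```bash
python3 - <<'E'
import numpy as np
R=.2283;p=lambda th:np.array([-R*np.cos(th+.0482),-R*np.sin(th+.0482)])
for a,b in((1.949,1.4),(1.4,.85),(.85,.35),(.35,.10)):
    print(a,[[float(v) for v in np.round([*(p(t)-p(a))[:1],0,(p(t)-p(a))[1],0],3)] for t in np.linspace(a,b,13)[1:]])
E
```

```text
1.949 [[-0.01, 0.0, -0.004, 0.0], [-0.019, 0.0, -0.008, 0.0], [-0.029, 0.0, -0.011, 0.0], [-0.039, 0.0, -0.014, 0.0], [-0.05, 0.0, -0.016, 0.0], [-0.06, 0.0, -0.018, 0.0], [-0.07, 0.0, -0.019, 0.0], [-0.081, 0.0, -0.02, 0.0], [-0.091, 0.0, -0.02, 0.0], [-0.102, 0.0, -0.02, 0.0], [-0.112, 0.0, -0.02, 0.0], [-0.122, 0.0, -0.019, 0.0]]
1.4 [[-0.01, 0.0, 0.002, 0.0], [-0.021, 0.0, 0.004, 0.0], [-0.031, 0.0, 0.006, 0.0], [-0.041, 0.0, 0.009, 0.0], [-0.051, 0.0, 0.012, 0.0], [-0.06, 0.0, 0.016, 0.0], [-0.07, 0.0, 0.02, 0.0], [-0.079, 0.0, 0.025, 0.0], [-0.088, 0.0, 0.03, 0.0], [-0.097, 0.0, 0.036, 0.0], [-0.106, 0.0, 0.042, 0.0], [-0.114, 0.0, 0.048, 0.0]]
0.85 [[-0.007, 0.0, 0.006, 0.0], [-0.014, 0.0, 0.012, 0.0], [-0.021, 0.0, 0.019, 0.0], [-0.028, 0.0, 0.026, 0.0], [-0.034, 0.0, 0.033, 0.0], [-0.04, 0.0, 0.041, 0.0], [-0.045, 0.0, 0.048, 0.0], [-0.051, 0.0, 0.056, 0.0], [-0.056, 0.0, 0.065, 0.0], [-0.06, 0.0, 0.073, 0.0], [-0.064, 0.0, 0.081, 0.0], [-0.068, 0.0, 0.09, 0.0]]
0.35 [[-0.002, 0.0, 0.004, 0.0], [-0.004, 0.0, 0.009, 0.0], [-0.005, 0.0, 0.013, 0.0], [-0.007, 0.0, 0.018, 0.0], [-0.008, 0.0, 0.022, 0.0], [-0.009, 0.0, 0.027, 0.0], [-0.011, 0.0, 0.032, 0.0], [-0.012, 0.0, 0.036, 0.0], [-0.013, 0.0, 0.041, 0.0], [-0.014, 0.0, 0.045, 0.0], [-0.015, 0.0, 0.05, 0.0], [-0.015, 0.0, 0.055, 0.0]]
```

carry_out([
  [[-0.01,0.0,-0.004,0.0],[-0.019,0.0,-0.008,0.0],[-0.029,0.0,-0.011,0.0],[-0.039,0.0,-0.014,0.0],[-0.05,0.0,-0.016,0.0],[-0.06,0.0,-0.018,0.0],[-0.07,0.0,-0.019,0.0],[-0.081,0.0,-0.02,0.0],[-0.091,0.0,-0.02,0.0],[-0.102,0.0,-0.02,0.0],[-0.112,0.0,-0.02,0.0],[-0.122,0.0,-0.019,0.0]],
])

```text
clock: 10.77
position: [0.5313, -0.0035, 0.3296]
tool_rot: [3.141, 0.0, 1.476]
force: [-0.3, 1.3, -2.9]
grip_width: 0.0215
finger_force: 109.0
```

```bash
python3 look.py c4.png 330 150 60 150
```

```text
10.7667 [ 0.5313 -0.0035  0.3296] [179.9905   0.0002  84.5842] 0.021477837685849068 [-0.2508  1.2917 -2.9427]
hook_bend [([372.4, 186.3], 0.86), ([135.1, 224.4], 0.83)] [0.5451 0.2059 0.3334] 0.0008884032005399387
hook_tip [([356.3, 196.9], 0.61), ([139.7, 202.0], 0.61)] [0.5937 0.1961 0.3401] 0.0018570522065028629
eye [None, ([130.5, 210.4], 0.81)]
```

View pics/c4.png

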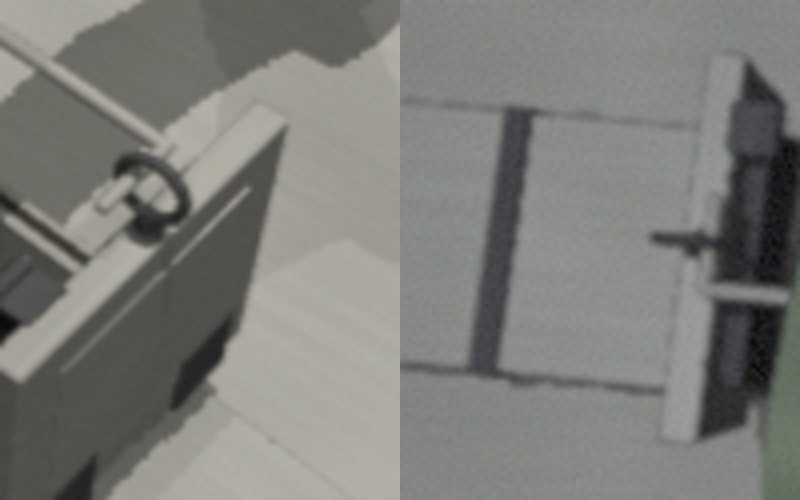

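The lid is now near upright (about 1.5 rad), with the hook still through the ring. Continuing.

carry_out([
  [[-0.01,0.0,0.002,0.0],[-0.021,0.0,0.004,0.0],[-0.031,0.0,0.006,0.0],[-0.041,0.0,0.009,0.0],[-0.051,0.0,0.012,0.0],[-0.06,0.0,0.016,0.0],[-0.07,0.0,0.02,0.0],[-0.079,0.0,0.025,0.0],[-0.088,0.0,0.03,0.0],[-0.097,0.0,0.036,0.0],[-0.106,0.0,0.042,0.0],[-0.114,0.0,0.048,0.0]],
])

```text
clock: 12.17
position: [0.5205, -0.1169, 0.2809]
tool_rot: [-3.141, 0.0, 1.476]
force: [-0.0, -0.3, -2.3]
grip_width: 0.0216
finger_force: 109.2
```

```bash
python3 look.py c5.png 280 150 120 150
```

```text
12.1667 [ 0.5205 -0.1169  0.2809] [-179.9916    0.0126   84.583 ] 0.021620119473361878 [-0.0184 -0.2585 -2.2645]
hook_bend [([322.8, 172.1], 0.73), ([189.8, 232.1], 0.74)] [0.5317 0.0916 0.2778] 0.002891168386022041
hook_tip [([308.0, 181.5], 0.8), ([193.6, 208.0], 0.76)] [0.5854 0.0841 0.2903] 0.00032356988391287134
eye [([320.7, 176.3], 0.75), ([191.2, 214.8], 0.79)] [0.5654 0.0939 0.2966] 0.007144587868083243
hook_bend rel eye, chute axes [-0.0333 -0.0055 -0.0188]
hook_tip rel eye, chute axes [ 0.0208 -0.0079 -0.0063]
eye rel eye, chute axes [0. 0. 0.]
```

carry_out([
  [[-0.007,0.0,0.006,0.0],[-0.014,0.0,0.012,0.0],[-0.021,0.0,0.019,0.0],[-0.028,0.0,0.026,0.0],[-0.034,0.0,0.033,0.0],[-0.04,0.0,0.041,0.0],[-0.045,0.0,0.048,0.0],[-0.051,0.0,0.056,0.0],[-0.056,0.0,0.065,0.0],[-0.06,0.0,0.073,0.0],[-0.064,0.0,0.081,0.0],[-0.068,0.0,0.09,0.0]],
])

```text
clock: 13.57
position: [0.5142, -0.1839, 0.1908]
tool_rot: [3.142, 0.0, 1.477]
force: [0.4, -1.6, -4.6]
grip_width: 0.0218
finger_force: 109.0
```

```bash
python3 look.py c6.png 240 150 170 150
```

```text
13.5667 [ 0.5142 -0.1839  0.1908] [179.9963   0.0021  84.5998] 0.02182839331321402 [ 0.4124 -1.5964 -4.5867]
hook_bend [([297.2, 182.7], 0.9), ([226.8, 233.6], 0.82)] [0.5269 0.0201 0.1773] 0.003222060316578278
hook_tip [([286.6, 187.9], 0.6), ([226.6, 213.3], 0.86)] [0.5762 0.0199 0.2057] 0.005242575267215923
eye [([291.3, 187.1], 0.75), ([224.4, 220.5], 0.86)] [0.5597 0.0247 0.1961] 0.003275487589151797
hook_bend rel eye, chute axes [-0.0323 -0.0077 -0.0188]
hook_tip rel eye, chute axes [ 0.0169 -0.0032  0.0096]
eye rel eye, chute axes [0. 0. 0.]
```

carry_out([
  [[-0.002,0.0,0.004,0.0],[-0.004,0.0,0.009,0.0],[-0.005,0.0,0.013,0.0],[-0.007,0.0,0.018,0.0],[-0.008,0.0,0.022,0.0],[-0.009,0.0,0.027,0.0],[-0.011,0.0,0.032,0.0],[-0.012,0.0,0.036,0.0],[-0.013,0.0,0.041,0.0],[-0.014,0.0,0.045,0.0],[-0.015,0.0,0.05,0.0],[-0.015,0.0,0.055,0.0]],
])

```text
clock: 14.97
position: [0.5129, -0.1986, 0.1362]
tool_rot: [3.141, -0.0, 1.476]
force: [-0.2, -0.1, -2.9]
grip_width: 0.0218
finger_force: 109.1
```

```bash
python3 look.py c7.png 215 150 185 150
```

```text
14.9667 [ 0.5129 -0.1986  0.1362] [179.988   -0.0047  84.5856] 0.02179109499122793 [-0.1637 -0.1498 -2.8842]
hook_bend [([289.7, 192.1], 0.77), ([232.8, 235.8], 0.76)] [0.5247 0.0055 0.1238] 0.0014021085185965945
hook_tip [([278.0, 198.5], 0.77), ([232.8, 214.1], 0.65)] [0.5802 0.0053 0.1541] 0.0010379989423414063
eye [([284.4, 195.8], 0.56), ([229.5, 225.4], 0.67)] [0.5534 0.0113 0.1426] 0.0034615522626998416
hook_bend rel eye, chute axes [-0.028  -0.0085 -0.0187]
hook_tip rel eye, chute axes [ 0.0273 -0.0034  0.0116]
eye rel eye, chute axes [0. 0. 0.]
```

View pics/c7.png

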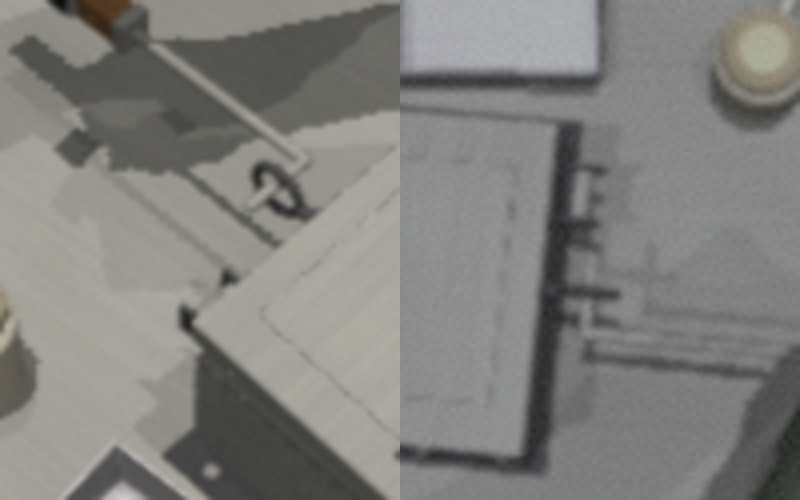

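The lid now lies nearly shut, resting on its catch. The rod crosses the ring centre at about (284,196.5) in the scene picture and can be withdrawn.

```bash
python3 - <<'E'
from h import *
s=bot.grab_frame("scene");t=bot.grab_frame("top")
X=np.array([.9956,-.0941,0]);Y=np.array([.0941,.9956,0]);Z=np.array([0,0,1.])
P=bot.observe()["position"]
for dz in(.0055,-.01):
    b=P+.209*Y+dz*Z; print(b,proj(s,b),proj(t,b),proj(s,b+.05*X),proj(t,b+.05*X))
E
```

```text
[0.53262841 0.00964746 0.14228384] [290.16773137 190.50782225] [231.0879533  232.39878077] [276.72925082 201.75069197] [233.01357682 213.81409251]
[0.53262841 0.00964746 0.12678384] [289.76830167 194.13260041] [231.61148914 232.52807529] [276.48110182 205.31096593] [233.50687303 214.20876353]
```

carry_out([
  [[0,-0.01,0,0],[0,-0.02,0,0],[0,-0.03,0,0],[0,-0.04,0,0],[0,-0.055,0,0],[0,-0.07,0,0],[0,-0.075,0,0],[0,-0.075,-0.02,0],[0,-0.075,-0.05,0],[0,-0.075,-0.08,0],[0,-0.075,-0.08,0]],
])

```text
clock: 16.38
position: [0.4397, -0.1924, 0.2209]
tool_rot: [3.135, 0.0, 1.476]
force: [1.4, -0.9, -1.0]
grip_width: 0.0218
finger_force: 109.4
```

```bash
python3 look.py c8.png 215 150 185 150; python3 -c "
from h import *
mv(.5496,-.032,.21,84.6)"
```

```text
16.3833 [ 0.4397 -0.1924  0.2209] [179.6424   0.0277  84.556 ] 0.02184608762722408 [ 1.3635 -0.9108 -0.9895]
hook_bend [([313.0, 154.5], 0.85), ([223.1, 263.8], 0.81)] [0.4555 0.0193 0.2197] 0.002639383777625876
hook_tip [([300.6, 160.1], 0.63), ([227.7, 246.0], 0.72)] [0.498  0.0091 0.2286] 0.0007830809561519214
eye [([285.5, 193.4], 0.78), ([234.8, 222.5], 0.65)] [0.5554 0.0041 0.149 ] 0.0058477100755082445
hook_bend rel eye, chute axes [-0.1008  0.0057  0.0708]
hook_tip rel eye, chute axes [-0.0576 -0.0005  0.0796]
eye rel eye, chute axes [0. 0. 0.]
[0.1692 0.0963 0.0059] -0.01
```

carry_out([
  [[0.03,0.02,0,0],[0.06,0.04,0,0],[0.09,0.055,0,0],[0.12,0.07,0,0],[0.15,0.085,0,0],[0.167,0.098,0.006,0],[0.167,0.098,0.02,0],[0.167,0.098,0.035,0],[0.167,0.098,0.045,0],[0.167,0.098,0.045,0]],
])

```text
clock: 17.62
position: [0.5503, -0.0345, 0.1694]
tool_rot: [-3.138, 0.001, 1.476]
force: [0.6, -0.4, -1.8]
grip_width: 0.0216
finger_force: 109.3
```

```bash
python3 look.py c9.png 230 120 185 150
```

```text
17.6167 [ 0.5503 -0.0345  0.1694] [-179.801     0.05     84.5812] 0.02163310582452224 [ 0.6113 -0.3695 -1.829 ]
hook_bend [([338.4, 230.6], 0.76), ([166.0, 218.6], 0.72)] [0.5694 0.1775 0.1671] 0.002616458582426468
hook_tip [([324.1, 238.1], 0.63), ([170.5, 200.3], 0.81)] [0.6156 0.1651 0.1798] 0.0009567416119474479
eye [([282.8, 197.6], 0.9), ([166.9, 219.8], 0.36)] [0.6001 0.1036 0.2801] 0.060240918211051576
hook_bend rel eye, chute axes [-0.0375  0.0707 -0.113 ]
hook_tip rel eye, chute axes [ 0.0097  0.0627 -0.1003]
eye rel eye, chute axes [0. 0. 0.]
```

View pics/c9.png

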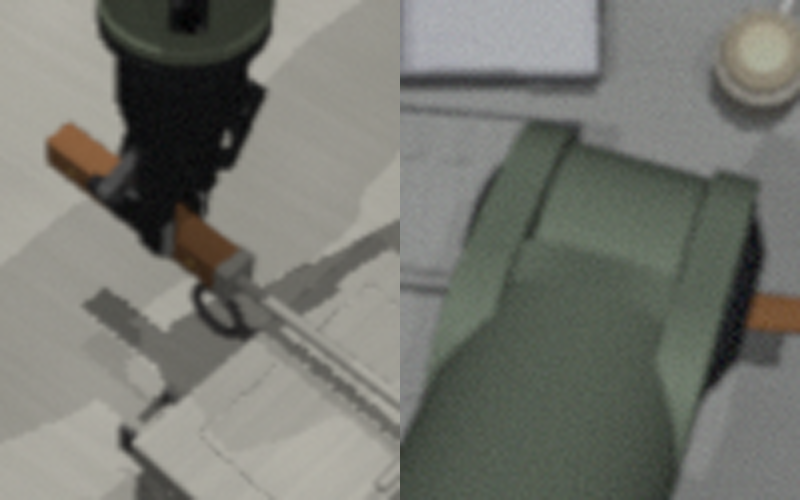

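The scene crop shows the handle's front part just above the ring (ring centre at about (283,198)) with the fingers clear of it and the rod over the lid. Pressing down in small steps.

carry_out([
  [[0.003,0,0,0],[0.003,0,0.003,0],[0.003,0,0.005,0],[0.003,0,0.007,0],[0.003,0,0.009,0],[0.003,0,0.011,0],[0.003,0,0.011,0]],
])

```text
clock: 18.6
position: [0.5516, -0.0315, 0.1602]
tool_rot: [-3.141, 0.0, 1.476]
force: [0.6, -0.1, -1.5]
grip_width: 0.0217
finger_force: 109.2
```

carry_out([
  [[0,0,0.002,0],[0,0,0.004,0],[0,0,0.006,0],[0,0,0.007,0],[0,0,0.007,0]],
])

```text
clock: 19.02
position: [0.5515, -0.0313, 0.1532]
tool_rot: [-3.141, 0.0, 1.477]
force: [-0.6, 0.2, -2.7]
grip_width: 0.0219
finger_force: 109.2
```

```bash
python3 - <<'E'
from h import *
np.set_printoptions(precision=2,suppress=True)
s=bot.grab_frame("scene")
print([(a["position"],a["conf"]) for n in("eye","lid_top","lid_hinge","hook","hook_bend") for a in bot.spot_point(s,n)[:1]])
X=np.array([.9956,-.0941,0]);Y=np.array([.0941,.9956,0]);Z=np.array([0,0,1.])
H=np.array([.5703,.129,.109])+.102*Y-.0048*X
def lid(th,a,n,x=0): return H+x*X+(-a*np.cos(th)+n*np.sin(th))*Y+(a*np.sin(th)+n*np.cos(th))*Z
for th in(0,.08,.12): print(th,"eye",proj(s,lid(th,.228,.011)),"top",proj(s,lid(th,.103,.022)),"corner +x",proj(s,lid(th,.196,.022,.113)),"corner -x",proj(s,lid(th,.196,.022,-.113)),"ringtop",proj(s,lid(th,.228,.033)))
# profile down the image through lid's free +x edge: save nothing, find bright->dark edges
g=cv2.cvtColor(np.ascontiguousarray(s["pixels"]),cv2.COLOR_RGB2GRAY).astype(int)
P=bot.observe()["position"]; print(P,proj(s,P+.053*Y-.0055*Z),proj(s,P+.041*Y-.0055*Z))
c=proj(s,lid(.04,.196,.022,.08)).astype(int);print(c,g[c[1]-12:c[1]+14,c[0]])
u,v=proj(s,lid(.04,.228,.011)).astype(int);print(u,v);print(g[v-12:v+16,u-14:u+14:2])
E
```

```text
[([285.4, 200.6], 0.71), ([321.8, 230.5], 0.86), ([354.0, 256.3], 0.87), ([264.4, 181.6], 0.75), ([339.4, 237.4], 0.94)]
0 eye [282.94 199.62] top [320.95 226.37] corner +x [261.1  231.26] corner -x [321.27 179.57] ringtop [283.4  194.54]
0.08 eye [283.78 195.79] top [322.05 225.08] corner +x [261.89 228.43] corner -x [322.74 176.33] ringtop [284.78 190.98]
0.12 eye [284.37 193.97] top [322.67 224.5 ] corner +x [262.42 227.12] corner -x [323.63 174.8 ] ringtop [285.64 189.31]
[ 0.55 -0.03  0.15] [288.3  197.38] [284.77 194.66]
[270 221] [107 108 108 113 128 132 150 146 126 105  90  64  84 133 157 166 169 164
 159 166 168 166 168 168 166 167]
283 197
[[ 21  56  56  55  63  64  64  66  68  89 136 145 146 146]
 [ 16  53  59  48  59  61  62  66  66  70 106 136 143 147]
 [ 34  58  56  44  52  61  62  64  64  66  83 108 136 147]
 [ 79  68  57  43  47  55  62  63  63  69  92  98 116 145]
 [128 103  83  45  48  48  60  63  64  79  96  98 102 144]
 [146 142 128  64  55  49  51  60  69  90  95  91  92 142]
 [147 147 143 110  61  48  46  57  82  94  94  79  92 136]
 [147 146 145 155  92  42  42
[... 510 characters left out ...]
7 131 108 102  49  81 105  85  43  83 103 101  95]
 [142 163 111 106 105  61  57  99 103  57  62 104 104 100]
 [117 150 109 106 105  83  45  85 103  69  50 100 104 100]
 [108 114 107 105 108 101  50  56  94  66  38  86  99  96]
 [107 109 108 106 105 105  68  41  57  56  39  56  81  93]
 [106 107 108 107 106 106  94  58  38  36  36  45  82 104]
 [106 107 108 108 107 106 106  88  55  45  50  80 125 133]
 [106 105 105 107 106 103 105 103  93  79  83 133 144 139]
 [109 106 105 105 107 107 106 105 105 103 119 154 149 143]
 [109 108 106 104 107 107 107 105 105 109 145 158 157 150]
 [110 108 106 108 105 106 107 106 106 128 157 158 160 157]
 [124 109 106 107 106 105 107 106 116 152 157 158 160 158]]
```

```bash
cat > corner.py <<'E'
from h import *
s=bot.grab_frame("scene");save(s,"now.png");n=cv2.imread("pics/now.png",0)
def get(f,u,v):
    c=cv2.resize(cv2.imread(f,0)[:,:400],(100,125),interpolation=cv2.INTER_AREA); im=np.zeros((384,512),np.uint8); im[v:v+125,u:u+100]=c; return im
ims={"c7":get("pics/c7.png",215,150),"c8":get("pics/c8.png",215,150),"c9":get("pics/c9.png",230,120),"now":n}
ref=ims["c7"]
up=lambda a:cv2.resize(a,None,fx=4,fy=4,interpolation=cv2.INTER_CUBIC)
for nm,(u0,u1,v0,v1) in {"corner":(250,285,218,240),"edge":(262,300,205,232)}.items():
    T=up(ref[v0:v1,u0:u1])
    for k,im in ims.items():
        S=up(im[v0-8:v1+8,u0-8:u1+8]);r=cv2.matchTemplate(S,T,cv2.TM_CCOEFF_NORMED);_,m,_,l=cv2.minMaxLoc(r);print(nm,k,round(m,3),np.array(l)/4-8)
E
python3 corner.py
```

```text
corner c7 1.0 [0. 0.]
corner c8 0.988 [0. 0.]
corner c9 0.949 [0. 0.]
corner now 0.783 [-0.5   1.25]
edge c7 0.999 [0. 0.]
edge c8 0.848 [0.   0.25]
edge c9 0.75 [-0.75  0.25]
edge now 0.621 [-0.5   1.25]
```

carry_out([
  [[0,0,0.002,0],[0,0,0.004,0],[0,0,0.004,0]],
])

```text
clock: 19.62
position: [0.5515, -0.0314, 0.1491]
tool_rot: [-3.141, 0.0, 1.477]
force: [-0.5, -0.4, -2.5]
grip_width: 0.0215
finger_force: 109.2
```

```bash
python3 corner.py; python3 -c "
from h import *
print(bot.observe()['position'],bot.observe()['force'],bot.observe()['moment'])"
```

```text
corner c7 1.0 [0. 0.]
corner c8 0.988 [0. 0.]
corner c9 0.949 [0. 0.]
corner now 0.782 [-0.5   1.25]
edge c7 0.999 [0. 0.]
edge c8 0.848 [0.   0.25]
edge c9 0.75 [-0.75  0.25]
edge now 0.622 [-0.5   1.25]
[ 0.55155101 -0.03139343  0.14929669] [ 0.36169383  0.34779995 -2.63455614] [ 0.01059844  0.04360689 -0.08983292]
```

```bash
python3 - <<'E'
import cv2,numpy as np
n=cv2.imread("pics/now.png",0);c=cv2.resize(cv2.imread("pics/c7.png",0)[:,:400],(100,125),interpolation=cv2.INTER_AREA)
for u in (264,267,270,280):
    print(u);print(c[212-150:246-150,u-215]);print(n[212:246,u])
E
```

```text
264
[138 150 153 153 153 151 151 146 136 136 144 150 160 158 147 133 126 142
 155 137 104  76  73  93 126 146 123  98  93  93  87  84  86  83]
[153 155 152 152 138 137 136 142 148 149 148 147 139 117 124 139 114  81
  83 125 155 163 150 117  80  70  75  84  93  90  86  88  87  85]
267
[141 133 134 142 149 151 152 150 149 144 143 140 139 144 151 159 164 164
 161 160 159 151 125  90  69  65  67  70  73  72  68  69  69  69]
[153 157 157 156 156 153 146 137 134 129 110  96 116 144 161 166 159 163
 167 168 165 166 167 166 159 135  99  74  66  67  65  65  63  64]
270
[153 148 137 133 129 118 101  92  84  99 127 137 149 161 164 162 162 163
 162 161 162 161 161 157 146 118  83  66  65  68  72  75  74  68]
[106 111 128 149 147 125 104  89  60  83 135 157 166 168 163 158 167 165
 167 167 165 165 167 166 167 166 162 151 121  82  70  66  64  61]
280
[148 149 146 150 159 165 164 162 162 161 163 161 161 160 154 147 153 149
 157 160 162 160 161 160 160 161 164 164 165 167 165 163 160 146]
[106 102 103 105 108 124 146 153 155 155 153 154 154 158 159 163 165 164
 162 161 154 162 165 165 163 164 167 167 169 168 168 170 168 168]
```

carry_out([
  [[0,0,0.001,0],[0,0,0.002,0],[0,0,0.003,0],[0,0,0.003,0]],
])

```text
clock: 20.0
position: [0.5518, -0.0314, 0.1467]
tool_rot: [3.141, -0.0, 1.476]
force: [-0.5, -0.6, 2.6]
grip_width: 0.0217
finger_force: 109.9
```

carry_out([
  [[0,0,-0.02,0],[0,0,-0.05,0],[0,0,-0.08,0],[-0.03,0,-0.08,0],[-0.065,0,-0.08,0],[-0.1,0,-0.08,0],[-0.135,0,-0.08,0],[-0.17,0,-0.08,0],[-0.205,0,-0.08,0],[-0.24,0,-0.08,0],[-0.275,0,-0.08,0],[-0.31,0,-0.08,0]],
])

```text
clock: 21.0
position: [0.5221, -0.3416, 0.2265]
tool_rot: [-3.142, -0.0, 1.477]
force: [0.3, 1.1, -1.4]
grip_width: 0.0223
finger_force: 109.4
```

```bash
python3 -c "
from h import *
print(bot.observe()['position']);mv(.525,-.371,.04,84.6);mv(.525,-.371,.0065,84.6)"
```

```text
[ 0.52207764 -0.34163006  0.22651393]
[-0.029   0.0057  0.1865] 0.0
[-0.029   0.0057  0.22  ] 0.0
```

carry_out([
  [[-0.02,0,0.035,0],[-0.029,0,0.07,0],[-0.029,0,0.105,0],[-0.029,0,0.14,0],[-0.029,0,0.17,0],[-0.029,0,0.19,0],[-0.029,0,0.205,0],[-0.029,0,0.212,0],[-0.029,0,0.217,0],[-0.029,0,0.22,0],[-0.029,0,0.22,0]],
])

```text
clock: 21.92
position: [0.5202, -0.3691, 0.0071]
tool_rot: [3.141, 0.0, 1.477]
force: [-0.8, -0.8, -2.1]
grip_width: 0.0215
finger_force: 109.2
```

carry_out([
  [[0,0,0.001,0],[0,0,0.001,0],[0,0,0.001,0],[0,0,0.001,0],[0,0,0.001,0],[0,0,0.001,0],[0,0,0.001,0]],
], grip=0.085)

```text
clock: 22.5
position: [0.5199, -0.3689, 0.0057]
tool_rot: [3.141, 0.0, 1.477]
force: [-0.5, -0.6, -0.3]
grip_width: 0.0848
finger_force: 0.0
```

carry_out([
  [[0,0,-0.02,0],[0,0,-0.05,0],[0,0,-0.09,0],[0,0,-0.13,0],[0,0,-0.17,0],[0,0,-0.2,0],[0,0,-0.2,0],[0,0,-0.2,0]],
])

```text
clock: 23.17
position: [0.5204, -0.3692, 0.2073]
tool_rot: [3.139, 0.001, 1.477]
force: [-0.1, 0.6, -1.0]
grip_width: 0.0851
finger_force: 0.0
```

```bash
python3 look.py f.png 200 150 185 150; python3 corner.py | grep now; python3 -c "
import cv2
n=cv2.imread('pics/now.png',0)
for u in(267,270):print(n[230:246,u])"
```

```text
23.1667 [ 0.5204 -0.3692  0.2073] [179.8357   0.0509  84.606 ] 0.08514089148720388 [-0.0511  0.574  -1.0364]
hook_bend [([240.7, 190.5], 0.83), ([292.7, 232.4], 0.73)] [ 0.5353 -0.1625  0.0007] 0.0015034048825401042
hook_tip [([229.2, 194.7], 0.69), ([293.0, 215.6], 0.75)] [ 0.5843 -0.1622  0.0308] 0.001093288287930134
eye [([288.8, 199.2], 0.87), ([231.9, 223.5], 0.58)] [0.5533 0.0139 0.1304] 0.006282334124792602
hook_bend rel eye, chute axes [-0.0013 -0.1773 -0.1297]
hook_tip rel eye, chute axes [ 0.0475 -0.1724 -0.0997]
eye rel eye, chute axes [0. 0. 0.]
corner now 0.808 [-0.25  1.  ]
edge now 0.593 [0.25 1.  ]
[159 158 157 156 159 158 150 131  96  71  66  65  62  61  61  61]
[158 158 158 158 158 157 157 155 154 144 115  77  65  62  62  59]
```

```bash
python3 -c "
from workcell import bot
print(bot.job_done())"
```

```text
the job is handed in; nothing more can be done
None
```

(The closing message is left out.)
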